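# Square a grating into the corner of its setting jig and hold it there

## Task

Take the rectangular grating cell out of the open storage case and set it on the bed of the setting jig, then shut the case lid fully so that no dust gets at the mirror that stays inside. Then push the cell home into the jig's corner, flat on the bed with its long side flush against the long fence and its end flush against the short fence, with light hand pressure (never ram it), leaving everything else on the bench where it is. Finish while still holding it pressed against both fences, so that I can run down the clamps: do not let go.

Things in the scene. Friction and masses are not known exactly. Their poses are not given: they have to be found in the camera images.
- grating: The grating cell: a black rectangular block, 40 mm along its x, 60 mm along its y, 38 mm tall, with a grey-green ruled glass face on top; about 0.22 kg. Origin: centre of its underside, z up. It starts lying flat in the case, its long side roughly along the case's y. It looks the same turned half round, and either way round will do.
- jig: The setting jig, screwed to the bench: a bright aluminium bed 180 mm along its x, 200 mm along its y, 12 mm thick, origin at the centre of its underside (on the bench), z up. Its two steel fences stand on the bed; the open bed lies on the -x and -y side of them. Two strap clamps, turned away, stand behind the fences, up to 58 mm above the bed, more than 20 mm from the cell's seat: one on the +x edge at jig y -15 to -93 mm, one on the +y edge at jig x -10 to -88 mm.
- corner (a point): Where the inner faces of the two fences would meet, on the bed's top surface (jig frame x 55, y 60, z 12 mm); axes parallel to the jig's. With the cell home, the origin of its underside is at x -20 mm, y -30 mm, z 0 from this point, its long side along the jig's y.
- fence_long: Long fence: a steel bar 122 mm long, 14 mm thick and 16 mm high above the bed, along the jig's y; its origin is at the corner point. Its working face looks to the jig's -x; the bar lies on the +x side of the corner point. The cell's 60 mm side goes against it. Rigid.
- fence_short: Short fence: a steel bar 80 mm long, 14 mm thick, 16 mm high above the bed, along the jig's x from 6 to 86 mm on the -x side of the corner; its origin is at the corner point. Its working face looks to the jig's -y. The cell's 40 mm end goes against it. Cell, bed and fences rub (friction up to 1.2 times the load), so pressing on one fence resists sliding towards the other.
- case: Open-topped grey storage case, fixed: 150 mm along its x, 220 mm along its y, 50 mm high, walls and floor 6 mm thick; origin at the centre of its underside, z up. The grating cell lies in its -y half, a round mirror in its +y half.
- lid (a joint): Hinge angle of the case's lid in rad: 0 is fully shut, about 1.55 to 1.8 (upright, leaning slightly back) at the start, 1.9 fully open. The lid is a flat panel 150 mm deep, 220 mm wide, 8 mm thick, with a 11 mm thumb tab in the middle of its free edge. A friction hinge keeps it where it is left; about 2 N at the free edge moves it.
- lid_hinge (a point): The lid's hinge axis at mid width, on the +x rim of the case, 50 mm above the bench; the axis runs along the case's y. Shut, the lid lies from here to -x with its underside at this height.
- lid_edge (a point): Middle of the lid's free edge, on its outer (upper when shut) face, 150 mm from the hinge.
- mirror: Bystander: round mirror in a black cell, 38 mm across, 20 mm high, in the case; stays there.
- post: Bystander: steel post, 13 mm thick on a 31 mm round base, 75 mm tall, origin under its base.
- vial: Bystander: small amber vial, 26 mm across, 46 mm tall.
- tissues: Bystander: booklet of lens tissues, 75 x 110 x 14 mm, flat on the bench.
- driver: Bystander: screwdriver 170 mm long lying on the bench.
- blower: Bystander: rubber dust blower standing on the bench, 62 mm across, 125 mm tall.
- rack: Bystander: white cuvette rack, 60 x 130 x 50 mm.

How it is judged:
By the outcome, as a careful person would: the job done as asked, in the order asked, and still so for the second after the job is handed in, while the arm keeps its last pose, push and grip.
It also fails if it takes over 72 s, if anything falls off the work surface, if the arm or the gripper's body presses on something with over 40 N, if the wrist force passes 120 N, or if a joint passes its speed limit or range.

## Robot

A 7-joint arm with a two-finger parallel gripper is mounted at the origin on the work surface. World frame = base frame: x ahead of the robot, y to its left, z up, the work surface at z = 0. Lengths are in mm, angles in rad, forces in N, time in s.
With the tool pointing down it reaches from about 425 to 925 mm from the base axis. Payload 6.8 kg.
Tool frame: the origin (TCP) lies between the finger pads; the fingertips stand 17 mm ahead of it and the grasp point (between the pads) lies 2 mm behind it; x points along the fingers, z is the direction in which the jaws open and shut, and the axes are right-handed (so a half turn about x gives the same grasp; the last joint's range is limited). The gripper opens to 88 mm and grips with 3 to 60 N. Pads are 20 mm wide; open, the fingers measure 115 mm over their backs; the gripper's body (75 mm by 178 mm) begins 61 mm behind the grasp point.
Start: joints at [1.005, 0.477, 0.022, 1.555, -0.011, 1.109, -0.083], TCP at [298.345, -605.506, 239.664] pointing down, gripper open.
Joint ranges: [-2.96, 2.96], [-0.34, 2.1], [-1.41, 1.46], [0.24, 2.44], [-1.37, 4.51], [0.17, 1.92], [-2.96, 2.96]. Speed limits (rad/s): [2.39, 2.39, 3.14, 3.14, 3.14, 3.14, 3.14].

## Interface

Orientations are given as [roll, pitch, yaw] about the fixed x, y, z axes, in that order (R = Rz(yaw) Ry(pitch) Rx(roll)).
In Python, from workcell import r, effector, kinematics, imaging, order gives the robot as it stands. Calls block until the motion is done:
- r.movep(position, orientation): joint-space move of the TCP to a pose.
- r.movel(position, rot=None, v=150, max_force=None): straight line of the TCP; rot=None keeps the orientation; v is the mean speed in mm/s. With max_force (N) it stops when the force on the tool has changed by that much, and returns True; else False.
- r.move_j(angles): joint-space move.
- effector.move_gripper(opening, grasp_force=None): finger opening in mm; grasp_force is the grip in N (None keeps the last); returns when the fingers have stopped.
- r.wait(seconds).
- kinematics.ik(position, orientation): joint angles nearest the present ones, or None.
- r.state(): the state.
- imaging.snapshot(name): name is "side" or "top"; returns the picture (420x560x3 uint8, red, green, blue); there is no depth.
- imaging.calibration(name): a dict with "fov_y" (degrees; the focal length in pixels is half the picture's height over the tangent of half this angle, whatever the lens; pixels are square), "cx", "cy" (the principal point, pixels), "D" ([k1, k2, p1, p2, k3] as OpenCV has them; the pictures are not rectified), "extrinsics" (4x4, takes a point from camera to world coordinates). Camera axes: x right, y down, z forward; pixel columns grow to the right and rows downward; lengths in mm; the calibration is good to about 2 mm. A picture is of the moment at which its call begins. calibration takes no time and is no camera call.
A pose or a line that the arm cannot do raises r.Unreachable and nothing moves.
- order.hand_in(): hands the job in, once; it reports no verdict.
The state is a dict: "time_s": time; "joints": joint angles; "qd": joint speeds; "joint_efforts": joint torques, N m; "position": TCP position; "eef_rot": TCP orientation; "contact_force": force on the tool from outside, world axes, zero at the start; "moment": the same for the moment, N m; "gripper_width": finger opening in mm.
Only numpy, scipy, OpenCV 4.12 (cv2) and the standard library are available. Lean on these libraries where they do the work, as an engineer would, in place of code of your own. Each camera call takes 0.05 s, during which the arm holds its last target.

## Working session

There is one attempt and no reset: what is moved stays moved. The work goes in short steps, each a Python script; the robot and the scene stay as the last script left them, time stands still between calls to the robot, and variables do not carry over. Pictures are saved under pics/ and viewed, and the job is handed in when it is done.

```bash
ls; mkdir -p pics; python3 - <<'E'
from workcell import r, effector, kinematics, imaging, order
import cv2
for n in("side","top"):
    im=imaging.snapshot(n); cv2.imwrite(f"pics/{n}0.png",im[:,:,::-1])
    c=imaging.calibration(n); print(n,c)
print(r.state())
E
```

```text
pics
side {'fov_y': 51.007948843485885, 'cx': 283.4136841210493, 'cy': 200.26811519986254, 'D': array([0.03429089, 0.        , 0.        , 0.        , 0.        ]), 'extrinsics': array([[-9.99374710e-01, -3.31065504e-02,  1.24155642e-02,
         5.56903316e+02],
       [-3.33244616e-02,  7.64554496e-01, -6.43697059e-01,
         8.14078753e+02],
       [ 1.18182137e-02, -6.43708303e-01, -7.65179685e-01,
         1.00424686e+03],
       [ 0.00000000e+00,  0.00000000e+00,  0.00000000e+00,
         1.00000000e+00]])}
top {'fov_y': 56.70991363707422, 'cx': 278.1782709981564, 'cy': 210.03480154560376, 'D': array([-0.11307274,  0.        ,  0.        ,  0.        ,  0.        ]), 'extrinsics': array([[ 8.28687296e-03, -9.94434830e-01,  1.05027119e-01,
         4.64940250e+02],
       [-9.99820322e-01, -1.00305198e-02, -1.60845533e-02,
         1.40077678e+01],
       [ 1.70485166e-02, -1.04874957e-01, -9.94339274e-01,
         1.26943116e+03],
       [ 0.00000000e+00,  0.00000000e+00,  0.00000000e+00,
         1.00000000e+00]])}
{'time_s': 0.1, 'joints': array([ 1.00490186,  0.47772189,  0.02236444,  1.55630623, -0.01154733,
        1.10931175, -0.08310234]), 'qd': array([ 0.00123054, -0.00285815, -0.00139304, -0.00244023, -0.00083855,
        0.00071197, -0.00121877]), 'joint_efforts': array([ 4.45999016e-03, -5.84086096e+01,  1.53995175e+00, -2.73312610e+01,
       -5.42071613e-02,  1.31349277e-02,  1.19209500e-05]), 'position': array([ 298.101272  , -605.04865684,  238.79592532]), 'eef_rot': array([-3.08904182,  1.56917685,  2.08111932]), 'contact_force': array([-0.26606146, -0.31036065,  0.32129321]), 'moment': array([ 0.01416751,  0.02165329, -0.01927943]), 'gripper_width': 87.9870087056848}
```

View pics/side0.png

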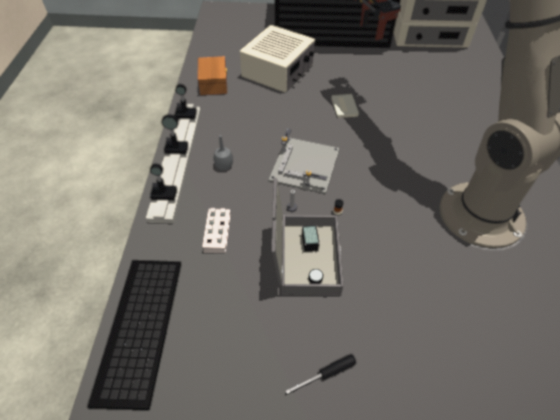

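View pics/top0.png

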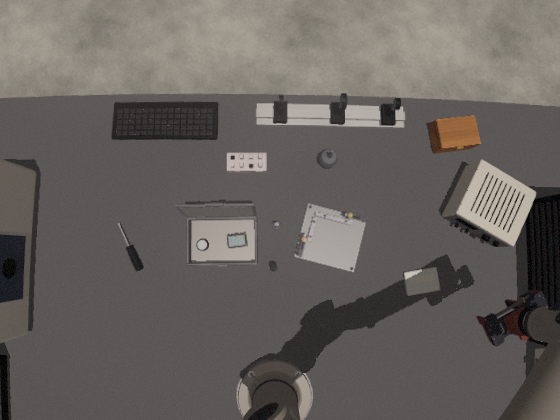

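The top view has world +x up and −y right. It shows the case at about (222,240), the grating at (237,240) and the jig at (331,238). I'll zoom in on these.

```bash
cat > h.py <<'E'
import numpy as np, cv2
from workcell import r, effector, kinematics, imaging, order
def K(n):
    c=imaging.calibration(n); f=210/np.tan(np.radians(c['fov_y'])/2)
    return np.array([[f,0,c['cx']],[0,f,c['cy']],[0,0,1]]),np.array(c['D'],float),np.array(c['extrinsics'])
def ray(n,px):
    k,D,E=K(n); p=cv2.undistortPoints(np.array(px,float).reshape(-1,1,2),k,D).reshape(-1,2)
    d=np.c_[p,np.ones(len(p))]@E[:3,:3].T
    return E[:3,3],d
def onz(n,px,z):
    o,d=ray(n,px); return o+d*((z-o[2])/d[:,2])[:,None]
def proj(n,P):
    k,D,E=K(n); R=E[:3,:3].T; t=-R@E[:3,3]
    return cv2.projectPoints(np.array(P,float).reshape(-1,1,3),cv2.Rodrigues(R)[0],t,k,D)[0].reshape(-1,2)
def crop(im,x0,y0,x1,y1,s,fn):
    cv2.imwrite(fn,cv2.resize(im[y0:y1,x0:x1,::-1],None,fx=s,fy=s,interpolation=cv2.INTER_CUBIC))
E
python3 - <<'E'
import cv2
from h import crop
t=cv2.imread('pics/top0.png')[:,:,::-1]; s=cv2.imread('pics/side0.png')[:,:,::-1]
crop(t,175,190,275,280,8,'pics/t_case.png')
crop(t,285,195,385,280,8,'pics/t_jig.png')
crop(s,260,120,360,195,8,'pics/s_jig.png')
crop(s,260,170,360,300,4.6,'pics/s_case.png')
E
```

```text
(no output)
```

View pics/t_case.png

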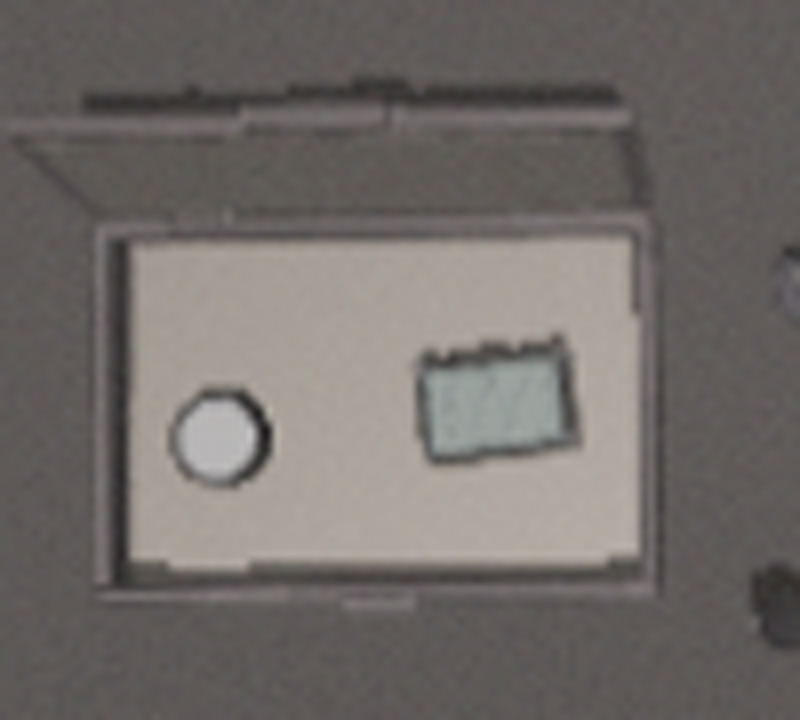

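View pics/t_jig.png

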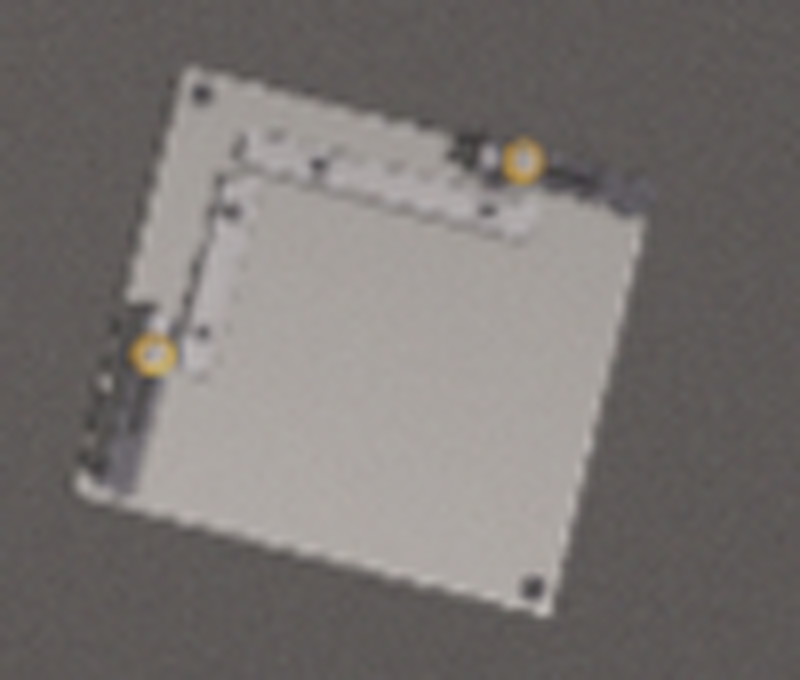

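View pics/s_jig.png

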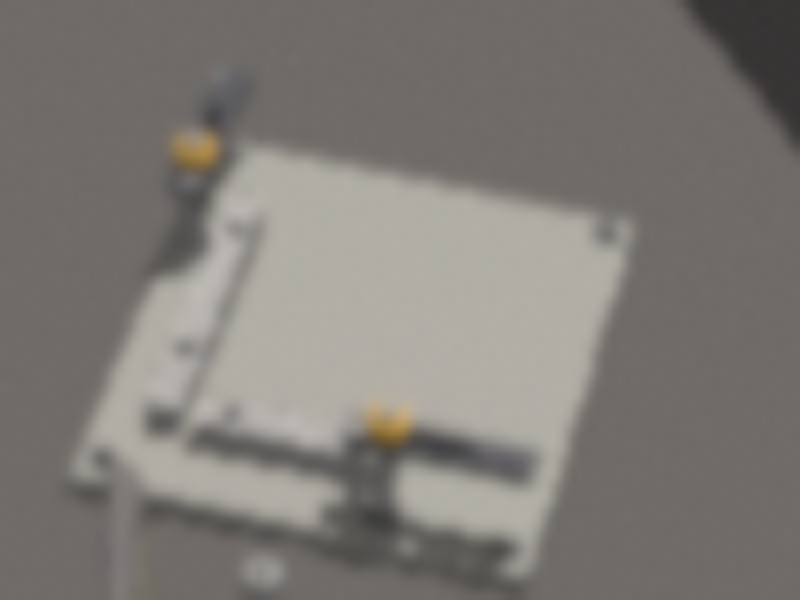

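View pics/s_case.png

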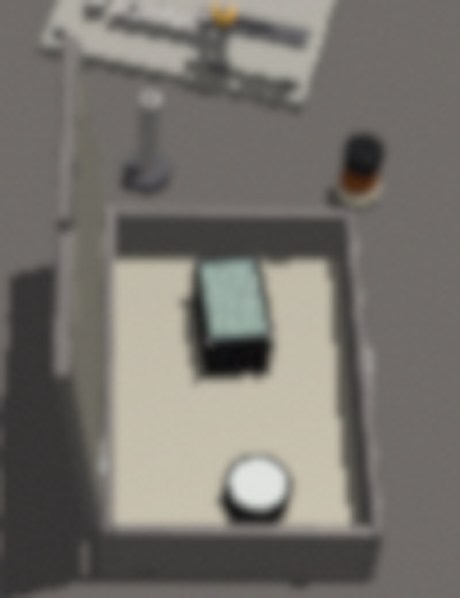

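The top crop shows the grating's green face centred near crop px (495,405), with the case rim corners at (97,222), (652,218), (100,595) and (655,597). The jig's long fence is at the top and its short fence on the left, turned about −14°. Next I'll measure both views with masks.

```bash
cat > meas.py <<'E'
from h import *
t=cv2.imread('pics/top0.png')[:,:,::-1]; s=cv2.imread('pics/side0.png')[:,:,::-1]
def big(m,box):
    z=np.zeros_like(m); x0,y0,x1,y1=box; z[y0:y1,x0:x1]=m[y0:y1,x0:x1]
    cs=cv2.findContours(z,cv2.RETR_EXTERNAL,cv2.CHAIN_APPROX_NONE)[0]; return max(cs,key=cv2.contourArea)
for n,im,b in(('top',t,(200,200,262,270)),('side',s,(290,210,330,260))):
    i=im.astype(int); m=((i[...,1]-i[...,0]>8)&(i[...,1]>70)).astype(np.uint8)
    c=big(m,b); P=onz(n,c.reshape(-1,2),44)[:,:2].astype(np.float32)
    print(n,'grating',cv2.minAreaRect(P), 'moments', onz(n,[[cv2.moments(c)['m10']/cv2.moments(c)['m00'],cv2.moments(c)['m01']/cv2.moments(c)['m00']]],44))
f=lambda L,x0,y0,k:[[x0+(a+.5)/k-.5,y0+(b+.5)/k-.5] for a,b in L]
print('rim top',onz('top',f([(97,222),(652,218),(655,597),(100,597)],175,190,8),50).round(1).tolist())
print('rim side',onz('side',f([(113,210),(348,213),(377,533),(103,530)],260,170,4.6),50).round(1).tolist())
print('jig top',onz('top',f([(185,66),(648,203),(552,614),(78,488)],285,195,8),12).round(1).tolist())
print('jig side: -x+y?',onz('side',f([(245,143),(633,222),(530,580),(72,480)],260,120,8),12).round(1).tolist())
# fence inner lines on bed: top view
print('long inner top',onz('top',f([(245,180),(512,240)],285,195,8),12).round(1).tolist())
print('short inner (top edge) top',onz('top',f([(253,190),(207,378)],285,195,8),28).round(1).tolist())
print('long inner side(top edge z28)',onz('side',f([(268,418),(345,445)],260,120,8),28).round(1).tolist())
print('short inner side base',onz('side',f([(262,218),(190,430)],260,120,8),12).round(1).tolist())
print('lid top edge side',onz('side',f([(68,45),(62,372)],260,170,4.6),200).round(1).tolist())
print('lid top edge top',onz('top',f([(12,125),(632,118)],175,190,8),200).round(1).tolist())
print('post,vial,rack,blower',onz('top',[[276,224]],75),onz('top',[[273,267]],46),onz('top',[[246,162]],50),onz('top',[[328,158]],60))
E
python3 meas.py
```

```text
top grating ((497.9652404785156, 118.23369598388672), (6.970734596252441, 9.904718399047852), 72.46522521972656) moments [[496.86403713 119.62625466  44.        ]]
side grating ((497.02984619140625, 122.67449951171875), (34.06984329223633, 57.35874557495117), 7.969496726989746) moments [[497.02152527 123.04933003  44.        ]]
rim top [[567.8, 282.6, 50.0], [571.6, 63.6, 50.0], [423.7, 60.5, 50.0], [421.0, 277.2, 50.0]]
rim side [[568.5, 65.2, 50.0], [427.8, 61.4, 50.0], [421.8, 276.4, 50.0], [566.9, 280.5, 50.0]]
jig top [[622.4, -102.4, 12.0], [568.1, -292.6, 12.0], [401.2, -251.5, 12.0], [451.0, -59.5, 12.0]]
jig side: -x+y? [[559.5, -296.2, 12.0], [399.4, -255.4, 12.0], [447.1, -58.2, 12.0], [621.3, -101.6, 12.0]]
long inner top [[576.0, -126.9, 12.0], [552.5, -236.2, 12.0]]
short inner (top edge) top [[570.6, -128.3, 28.0], [495.2, -109.9, 28.0]]
long inner side(top edge z28) [[547.0, -122.4, 28.0], [517.4, -109.5, 28.0]]
short inner side base [[551.5, -250.9, 12.0], [577.0, -130.0, 12.0]]
lid top edge side [[594.6, 70.7, 200.0], [587.7, 281.3, 200.0]]
lid top edge top [[588.6, 280.4, 200.0], [593.1, 64.9, 200.0]]
post,vial,rack,blower [[547.84658899   1.02864785  75.        ]] [[415.24645615   8.89759572  46.        ]] [[747.10849502  98.43881578  50.        ]] [[ 761.21119445 -163.13384068   60.        ]]
```

```bash
cat > meas2.py <<'E'
from meas import *
print('-----')
# grating, top
for n,im,b in(('top',t,(225,228,250,252)),('side',s,(295,220,325,255))):
    x0,y0,x1,y1=b;u=cv2.resize(im[y0:y1,x0:x1],None,fx=8,fy=8,interpolation=cv2.INTER_CUBIC).astype(int)
    m=((u[...,1]-u[...,0]>6)&(u[...,1]>85)).astype(np.uint8)
    m=cv2.morphologyEx(m,cv2.MORPH_CLOSE,np.ones((9,9),np.uint8)); m=cv2.morphologyEx(m,cv2.MORPH_OPEN,np.ones((15,15),np.uint8))
    c=max(cv2.findContours(m,cv2.RETR_EXTERNAL,cv2.CHAIN_APPROX_NONE)[0],key=cv2.contourArea).reshape(-1,2)
    P=onz(n,np.c_[x0+(c[:,0]+.5)/8-.5,y0+(c[:,1]+.5)/8-.5],44)[:,:2].astype(np.float32)
    print(n,'grating',cv2.minAreaRect(P))
# jig edges
def edges(n,im,b):
    x0,y0,x1,y1=b;u=cv2.resize(im[y0:y1,x0:x1],None,fx=8,fy=8,interpolation=cv2.INTER_CUBIC)
    g=cv2.GaussianBlur(cv2.cvtColor(u,cv2.COLOR_RGB2GRAY),(0,0),3); th=(np.percentile(g,10)+np.percentile(g,75))/2
    c=max(cv2.findContours((g>th).astype(np.uint8),cv2.RETR_EXTERNAL,cv2.CHAIN_APPROX_NONE)[0],key=cv2.contourArea).reshape(-1,2)
    return onz(n,np.c_[x0+(c[:,0]+.5)/8-.5,y0+(c[:,1]+.5)/8-.5],12)[:,:2]
yaw=np.radians(-14); C=np.array([509,-177.])
for n,im,b in(('top',t,(285,195,385,280)),('side',s,(260,120,360,195))):
    P=edges(n,im,b)
    R=np.array([[np.cos(yaw),-np.sin(yaw)],[np.sin(yaw),np.cos(yaw)]])
    q=(P-C)@R
    for nm,ax,val,lo,hi in(('-x',0,-90,-95,95),('+x',0,90,0,95),('-y',1,-100,-85,85),('+y',1,100,0,85)):
        g=(abs(q[:,ax]-val)<8)&(q[:,1-ax]>lo)&(q[:,1-ax]<hi)
        a=q[g]; 
        for _ in range(3):
            p=np.polyfit(a[:,1-ax],a[:,ax],1); e=a[:,ax]-np.polyval(p,a[:,1-ax]); a=a[abs(e)<max(1,1.5*e.std())]
        print(n,nm,len(a),'at mid',p[1].round(2),'slope deg',np.degrees(p[0]).round(2),'sd',e.std().round(2))
E
python3 meas2.py | sed -n '/-----/,$p'
```

```text
-----
top grating ((497.89556884765625, 125.62523651123047), (31.233076095581055, 50.141136169433594), 6.197097301483154)
side grating ((497.05548095703125, 121.73117065429688), (35.839786529541016, 58.19061279296875), 7.83800745010376)
top -x 445 at mid -87.93 slope deg 0.23 sd 0.4
top +x 210 at mid 91.43 slope deg 0.09 sd 0.48
top -y 384 at mid -98.22 slope deg -0.25 sd 0.36
top +y 202 at mid 100.45 slope deg -0.74 sd 0.42
side -x 330 at mid -89.09 slope deg 0.33 sd 0.47
side +x 165 at mid 93.77 slope deg -0.22 sd 0.33
side -y 347 at mid -104.55 slope deg -0.51 sd 0.39
side +y 171 at mid 98.65 slope deg -0.82 sd 0.37
```

Both views agree within about 2–3 mm:
- **Grating:** (497, 123), yaw about 7°.
- **Case:** centre about (496, 171), yaw 0.9°.
- **Jig:** centre about (510.7, −178.4), yaw −14.3°, which puts the corner near (577.5, −133).

Now I'll pick up the cell.

```bash
cat >> h.py <<'E'
from scipy.spatial.transform import Rotation as Rn
import warnings; warnings.filterwarnings('ignore')
def rot(yaw_deg,flip=False):
    a=np.radians(yaw_deg)+(np.pi if flip else 0); x=np.array([0,0,-1.]); z=np.array([-np.sin(a),np.cos(a),0])
    return Rn.from_matrix(np.c_[x,np.cross(z,x),z]).as_euler('xyz')
def rep(tag=''):
    s=r.state(); print(tag,'t',round(s['time_s'],2),'p',s['position'].round(1),'F',s['contact_force'].round(1),'M',s['moment'].round(2),'w',round(s['gripper_width'],1))
    return s
J=np.radians(-14.3); JR=np.array([[np.cos(J),-np.sin(J)],[np.sin(J),np.cos(J)]]); CORN=np.array([577.8,-133.3])
def jw(x,y): return CORN+JR@np.array([x,y])
E
python3 - <<'E'
from h import *
for f in(False,True):
    for p,y in(((497.3,123.3,180),7.),((510,-180,100),-14.3),((630,172,180),1)):
        print(f,kinematics.ik(p,rot(y,f)))
E
```

```text
False [ 0.42281766  0.45144886 -0.98125518  1.95194164  0.45297903  0.97656986
  0.9181845 ]
False [ 0.67068689  0.49985174 -0.563958    1.96460397  0.37282768  0.78011841
  1.21398253]
False [ 0.18357404  0.62511263 -0.79502151  1.62644975  0.48807723  1.09925366
  0.84438149]
True [ 0.10715638  0.33551346 -0.56487743  1.96991395  0.22731972  0.89798738
 -2.02389673]
True [ 0.24196913  0.43863541 -0.02249096  1.99401474  0.01466883  0.70909292
 -1.60990498]
True [-0.03424033  0.53982127 -0.46004868  1.64227481  0.27057551  1.02320713
 -2.13291471]
```

```bash
python3 - <<'E'
from h import *
effector.move_gripper(74,20)
r.movep([497.3,123.5,150],rot(7)); rep('hover')
cv2.imwrite('pics/s1.png',imaging.snapshot('side')[:,:,::-1]); 
s=cv2.imread('pics/s1.png')[:,:,::-1]; crop(s,250,150,370,300,4,'pics/s1c.png')
E
```

```text
hover t 3.23 p [497.7 122.5 149.9] F [ 0.6 -0.4 -0.2] M [ 0.06 -0.13 -0.04] w 74.1
```

View pics/s1c.png

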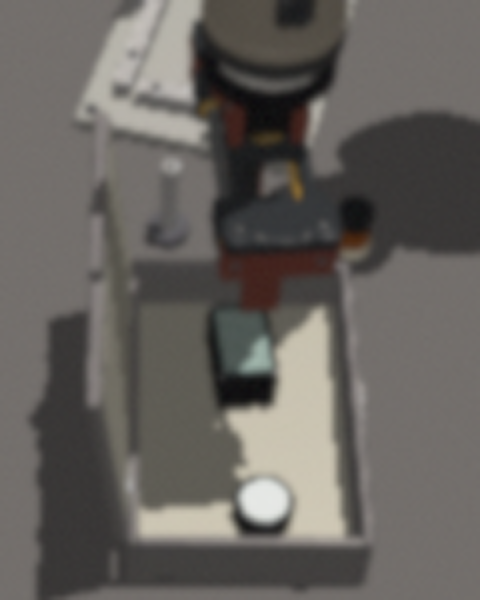

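The gripper is above the cell, with the jaws along the cell's long axis and nothing disturbed. I'll descend under force guard and grip.

```bash
python3 - <<'E'
from h import *
print(r.movel([497.3,123.8,80],v=120)); print(r.movel([497.3,123.8,35],v=60,max_force=8)); rep('down')
effector.move_gripper(40,20); rep('grip')
E
```

```text
False
False
down t 4.92 p [497.5 124.   35.2] F [ 0.5 -0.5  0.3] M [ 0.12 -0.2   0.05] w 74.0
grip t 5.29 p [497.6 123.9  35.3] F [-0.8 -0.3  3.5] M [ 0.04 -0.1  -0.02] w 60.0
```

Width 60.0 confirms the grip. Next I'll lift, carry the cell over and set it on the bed about 30 mm off both fences.

```bash
python3 - <<'E'
from h import *
r.movel([497.3,123.8,150],v=150); rep('lift')
p=jw(-50,-62); print(p)
r.movep([*p,150],rot(-14.3)); rep('over')
r.movel([*p,55],v=130); rep('low')
print(r.movel([*p,36],v=20,max_force=4)); rep('touch')
E
```

```text
lift t 6.21 p [496.7 123.3 149.1] F [ 1.4 -0.2 -3. ] M [ 0.05 -0.12 -0.  ] w 60.2
[ 514.03527464 -181.02902471]
over t 7.38 p [ 514.4 -178.9  150. ] F [ 0.7  0.5 -2. ] M [ 0.08 -0.15 -0.01] w 59.8
low t 8.26 p [ 514.7 -180.8   55.6] F [ 1.2 -0.6 -2.1] M [ 0.05 -0.16 -0.02] w 59.8
True
touch t 8.94 p [ 514.  -181.1   41.1] F [-0.6 -0.3  3.7] M [ 0.02 -0.16  0.03] w 59.8
```

It touched at z 41.1, as predicted (41). I'll release, retreat, look, and go behind the lid.

```bash
python3 - <<'E'
from h import *
effector.move_gripper(72,20); rep('open')
p=r.state()['position']; r.movel([p[0],p[1],110],v=120); r.movel([p[0],p[1],240],v=250)
effector.move_gripper(0,20)
r.movep([665,173,255],rot(1)); rep('behind')
for n in('side','top'): cv2.imwrite(f'pics/{n}2.png',imaging.snapshot(n)[:,:,::-1])
s=cv2.imread('pics/side2.png')[:,:,::-1]; crop(s,220,110,380,310,3,'pics/s2c.png')
t=cv2.imread('pics/top2.png')[:,:,::-1]; crop(t,175,150,385,290,3.5,'pics/t2c.png')
E
```

```text
open t 9.37 p [ 513.  -181.1   40.6] F [-0.1  0.4 -0. ] M [ 0.08 -0.12 -0.02] w 72.1
behind t 13.33 p [665.5 170.9 254.8] F [ 0.4 -0.4  0.3] M [ 0.07 -0.08  0.08] w 0.4
```

View pics/s2c.png

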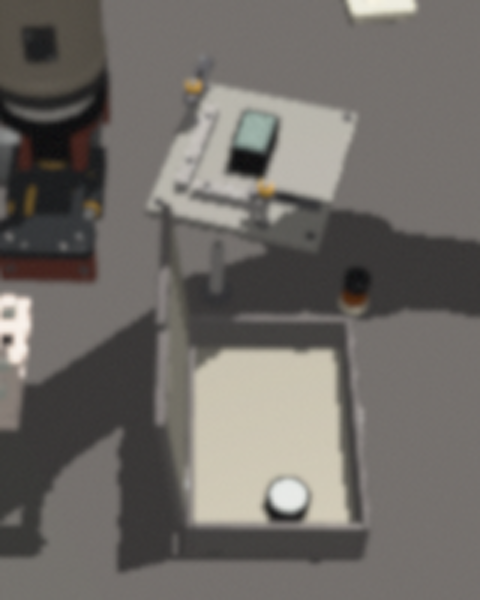

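View pics/t2c.png

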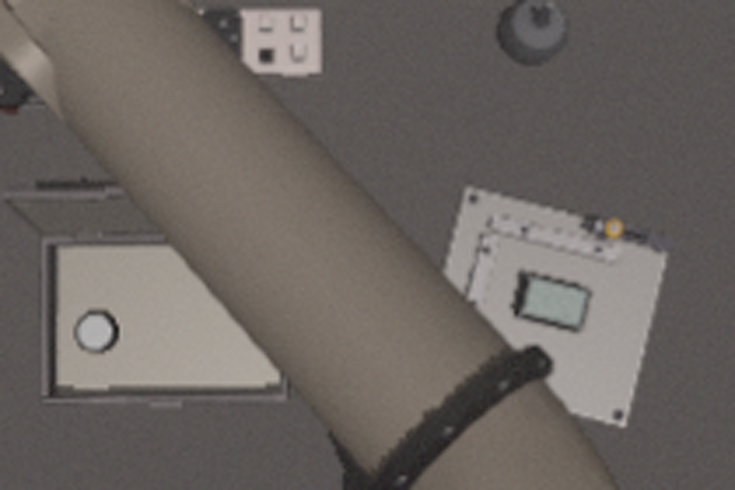

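The cell lies flat and parallel on the bed, about 30 mm off both fences. The case holds only the mirror. Now I'll sweep the lid shut.

```bash
python3 - <<'E'
from h import *
H=np.array([570.,50.]); yc=173
r.movel([650,yc,200],v=150)
print(r.movel([600,yc,200],v=60,max_force=3)); s=rep('contact')
def Q(th,d=132):
    q=H+d*np.array([-np.cos(th),np.sin(th)])+8*np.array([np.sin(th),np.cos(th)]); return [q[0]+10,yc,q[1]+17]
for th in np.arange(1.5,0.1,-0.2):
    k=r.movel(Q(th),v=130,max_force=20); s=rep(f'{th:.2f} {k}')
    if k: break
E
```

```text
False
contact t 14.95 p [600.  172.8 199.9] F [ 1.1 -0.6  0.2] M [ 0.04 -0.12 -0.01] w 0.6
1.50 False t 15.27 p [578.5 173.  199.2] F [-0.2 -0.8 -0.1] M [ 0.06 -0.17  0.03] w 0.4
1.30 False t 15.62 p [552.7 172.9 196.4] F [-0.1  0.3 -0.1] M [ 0.03 -0.19  0.04] w 0.3
1.10 False t 15.97 p [527.7 173.  188.4] F [-0.2  0.   0.3] M [ 0.08 -0.14 -0.01] w 0.3
0.90 False t 16.32 p [504.7 173.  175.6] F [ 0.1  0.2 -0.2] M [ 0.08 -0.15 -0.02] w 0.3
0.70 False t 16.67 p [484.7 173.  158.4] F [ 0.3  0.1 -0.5] M [ 0.03 -0.13 -0.01] w 0.6
0.50 False t 17.02 p [468.3 173.  137.4] F [ 0.7 -0.2  0.9] M [ 0.07 -0.18  0.02] w 0.4
0.30 False t 17.37 p [456.6 173.1 113.9] F [-0.2  0.5 -0.2] M [ 0.05 -0.16 -0.08] w 0.4
```

```bash
python3 - <<'E'
from h import *
s=imaging.snapshot('side'); crop(s,220,110,380,310,3,'pics/s3c.png')
E
```

```text
(no output)
```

View pics/s3c.png

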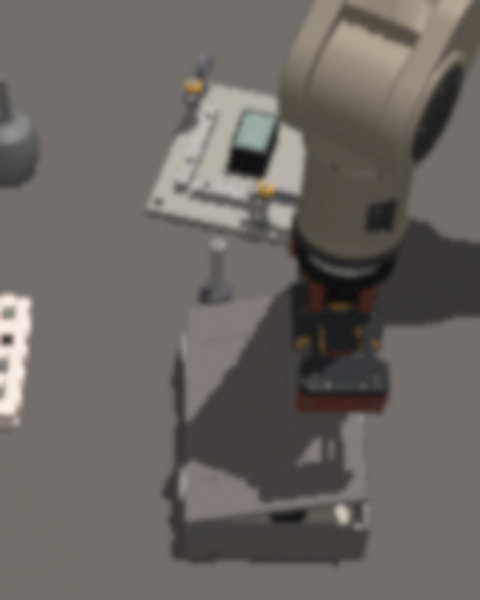

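The lid is following. I'll press it down fully.

```bash
python3 - <<'E'
from h import *
yc=173
r.movel([448,yc,92],v=80); rep('a')
k=r.movel([446,yc,66],v=25,max_force=14); rep(f'press {k}')
r.wait(0.2); rep()
E
```

```text
a t 17.86 p [447.4 172.9  91.5] F [1.  0.  0.7] M [ 0.06 -0.14 -0.01] w 0.5
press True t 18.56 p [446.9 173.1  75.7] F [-2.  -2.1 11. ] M [-0.41  0.43 -0.02] w 0.5
 t 18.76 p [446.9 173.1  75.7] F [-2.3 -2.7 11.4] M [-0.3   0.4   0.03] w 0.6
```

The tip stopped at z 58.7, against 58 expected for a shut lid, with 11 N pressing. I'll retreat, check, and hover over the cell.

```bash
python3 - <<'E'
from h import *
r.movel([446,173,170],v=250)
effector.move_gripper(74,20)
p=jw(-50,-62)
r.movep([*p,150],rot(-14.3)); rep('hover')
for n in('side','top'): cv2.imwrite(f'pics/{n}4.png',imaging.snapshot(n)[:,:,::-1])
s=cv2.imread('pics/side4.png')[:,:,::-1]; crop(s,220,110,380,310,3,'pics/s4c.png')
E
```

```text
hover t 21.84 p [ 514.4 -179.1  150.3] F [ 0.5 -0.2 -0.3] M [ 0.06 -0.18  0.01] w 74.1
```

View pics/s4c.png

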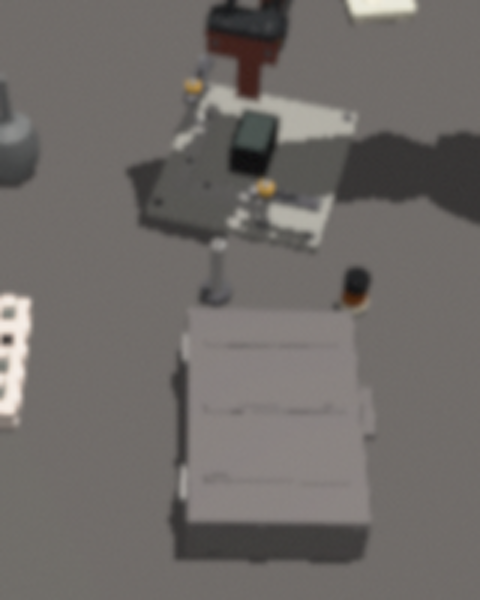

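The lid is flat shut, and the cell, post and vial are undisturbed. I'll regrip with the tips above fence height (TCP z 47.5) and probe the short fence first.

```bash
python3 - <<'E'
from h import *
p=[513.3,-181.1]
r.movel([*p,90],v=120); print(r.movel([*p,47.5],v=60,max_force=8)); rep('down')
effector.move_gripper(50,18); rep('grip')
a=jw(-46,-40); r.movel([*a,47.3],v=40); rep('slid')
k=r.movel([*jw(-46,-22),47.3],v=15,max_force=4); s=rep(f'yprobe {k}')
q=JR.T@(s['position'][:2]-CORN); f=JR.T@s['contact_force'][:2]; print(q,f)
E
```

```text
False
down t 23.45 p [ 513.5 -181.    47.6] F [-0.5 -0.2 -0.7] M [ 0.07 -0.12  0.02] w 74.1
grip t 23.82 p [ 513.5 -181.2   47.8] F [-0.7 -0.   2.5] M [ 0.05 -0.1  -0.03] w 60.1
slid t 24.54 p [ 523.8 -161.5   47.8] F [-1.1 -1.5  5.6] M [-0.29  0.04  0.03] w 60.4
yprobe True t 24.92 p [ 523.9 -161.2   47.9] F [0.6 0.  4.6] M [ 0.11 -0.06 -0.01] w 59.7
[-45.34328508 -40.36544826] [0.59364908 0.15441575]
```

```bash
cat >> h.py <<'E'
def jf(s): return (JR.T@(s['position'][:2]-CORN)).round(2),(JR.T@s['contact_force'][:2]).round(1)
E
python3 - <<'E'
from h import *
r.movel([*jw(-46,-40),48.1],v=10); rep('relieved')
k=r.movel([*jw(-46,-22),48.1],v=15,max_force=6); s=rep(f'yprobe {k}'); print(jf(s))
r.wait(.15); s=rep(); print(jf(s))
E
```

```text
relieved t 25.17 p [ 523.  -160.6   47.9] F [-0.5  0.1  0.5] M [ 0.11 -0.1   0.05] w 59.8
yprobe True t 25.95 p [ 525.7 -150.6   47.9] F [-0.2 -0.1  4.6] M [ 0.13 -0.12  0.01] w 59.7
(array([-46.18, -29.65]), array([-0.1, -0.1]))
 t 26.1 p [ 525.7 -150.7   47.9] F [-1.  -0.7  5.5] M [ 0.18 -0.15 -0.  ] w 59.8
(array([-46.19, -29.7 ]), array([-0.8, -0.9]))
```

```bash
python3 - <<'E'
from h import *
s=imaging.snapshot('side'); crop(s,260,120,360,195,8,'pics/s5c.png')
s=imaging.snapshot('top'); crop(s,285,195,385,280,6,'pics/t5c.png')
E
```

```text
(no output)
```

View pics/s5c.png

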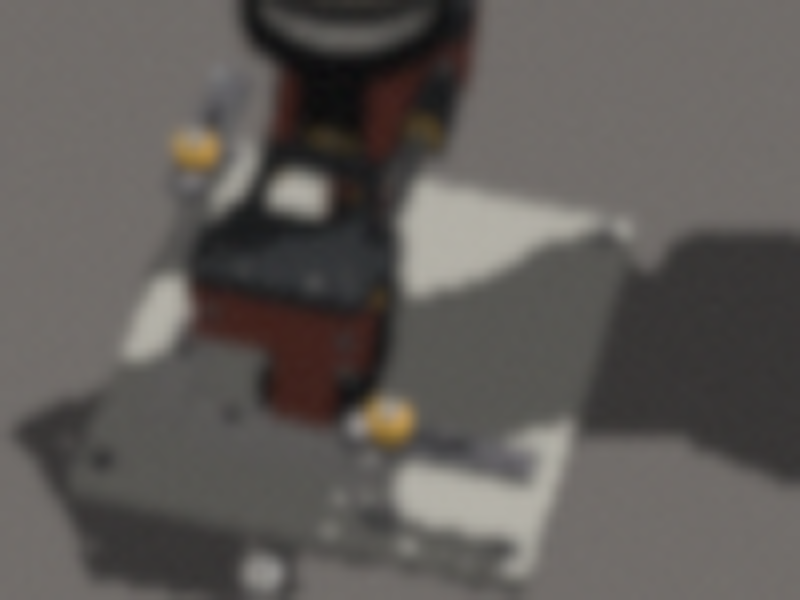

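View pics/t5c.png

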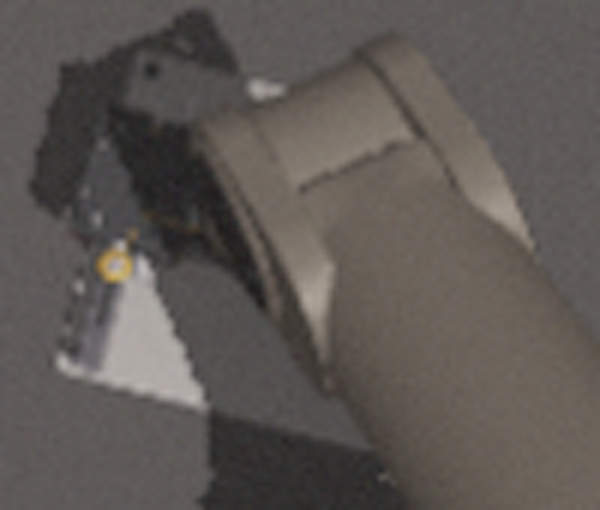

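The side view shows the finger over the short fence, clear of the clamp. The contact position (y −29.7) is near the expected −30. I'll press a little further to confirm it is the fence, and log the forces.

```bash
python3 - <<'E'
from h import *
r.movel([*jw(-46,-31.5),48.6],v=10); s=rep('back'); print(jf(s))
for y in (-30.5,-30,-29.5,-29,-28.5,-28,-27.5,-27):
    k=r.movel([*jw(-46,y),48.6],v=10,max_force=8); s=rep(f'{y} {k}'); print(jf(s))
    if k or jf(s)[1][1]<-6: break
E
```

```text
back t 26.56 p [ 525.  -152.5   48.2] F [ 0.3  0.1 -1.2] M [ 0.09 -0.16 -0.01] w 59.5
(array([-46.38, -31.67]), array([0.3, 0.1]))
-30.5 False t 26.81 p [ 525.6 -151.3   48.5] F [ 0.5  0.3 -1. ] M [ 0.04 -0.11 -0.01] w 59.9
(array([-46.14, -30.35]), array([0.5, 0.4]))
-30 False t 27.06 p [ 525.8 -150.9   48.6] F [ 0.4 -0.  -2.1] M [ 0.04 -0.21 -0.03] w 60.0
(array([-46.  , -29.93]), array([0.4, 0.1]))
-29.5 False t 27.31 p [ 525.9 -150.6   48.6] F [-0.5 -1.1 -2.3] M [-0.03 -0.13  0.04] w 59.8
(array([-46.02, -29.63]), array([-0.2, -1.1]))
-29 False t 27.56 p [ 525.9 -150.6   48.6] F [-0.2 -1.9 -1.3] M [-0.48  0.04 -0.02] w 60.0
(array([-46.06, -29.61]), array([ 0.3, -1.9]))
-28.5 False t 27.81 p [ 525.9 -150.6   48.6] F [-1.7 -4.7 -0.3] M [-1.12  0.25 -0.04] w 59.7
(array([-46.  , -29.53]), array([-0.4, -5. ]))
-28 False t 28.06 p [ 525.9 -150.5   48.6] F [-3.1 -6.8  1. ] M [-1.34  0.32 -0.02] w 59.9
(array([-46.01, -29.5 ]), array([-1.3, -7.4]))
```

Contact is clear at y = −29.6, with stiffness of about 4.5 N/mm. I'll back off, bring the cell down onto the bed, and probe the long fence.

```bash
python3 - <<'E'
from h import *
r.movel([*jw(-46,-32),48.6],v=20)
r.movel([*jw(-24,-32),48.6],v=40); s=rep('near'); print(jf(s))
for x in np.arange(-23,-14,.5):
    k=r.movel([*jw(x,-32),48.6],v=10,max_force=8); s=rep(f'{x} {k}'); print(jf(s))
    if k or jf(s)[1][0]<-5: break
E
```

```text
near t 29.11 p [ 546.5 -158.3   48.5] F [ 0.2 -0.4 -1.8] M [ 0.03 -0.17  0.01] w 60.0
(array([-24.18, -31.93]), array([ 0.2, -0.3]))
-23.0 False t 29.36 p [ 547.5 -158.7   48.6] F [ 0.3 -0.1 -0.8] M [ 0.03 -0.16  0.02] w 59.7
(array([-23.08, -32.05]), array([0.3, 0. ]))
-22.5 False t 29.61 p [ 548.1 -158.8   48.6] F [ 0.5 -0.1 -1.6] M [ 0.06 -0.14 -0.01] w 60.2
(array([-22.47, -32.04]), array([0.6, 0. ]))
-22.0 False t 29.86 p [ 548.6 -158.9   48.6] F [ 0.3 -0.  -1.9] M [ 0.02 -0.17 -0.01] w 59.8
(array([-21.96, -32.02]), array([0.3, 0. ]))
-21.5 False t 30.11 p [ 549.1 -159.    48.6] F [ 0.5 -0.  -1.9] M [ 0.04 -0.15 -0.01] w 59.9
(array([-21.44, -32.02]), array([0.5, 0.1]))
-21.0 False t 30.36 p [ 549.6 -159.1   48.6] F [-0.5 -1.2 -1.3] M [-0.01 -0.19  0.04] w 60.1
(array([-20.97, -31.97]), array([-0.2, -1.3]))
-20.5 False t 30.61 p [ 550.1 -159.3   48.6] F [-0.6  0.3 -1.7] M [ 0.08 -0.16  0.01] w 60.0
(array([-20.46, -32.01]), array([-0.6,  0.1]))
-20.0 False t 30.86 p [ 550.6 -159.4   48.6] F [ 0.9  0.2 -1.8] M [ 0.04 -0.1  -0.02] w 59.7
(array([-19.95, -31.98]), array([0.8, 0.4]))
-19.5 False t 31.11 p [ 551.  -159.5   48.6] F [-0.4 -0.6 -2.3] M [-0.02 -0.14 -0.01] w 59.8
(array([-19.46, -32.  ]), array([-0.2, -0.7]))
-19.0 False t 31.36 p [ 551.5 -159.6   48.6] F [ 0.2  0.8 -2.4] M [ 0.06 -0.18 -0.03] w 59.7
(array([-18.94, -31.98]), array([0. , 0.8]))
-18.5 False t 31.61 p [ 551.8 -159.7   48.6] F [-1.2  0.1 -1.5] M [ 0.1  -0.01 -0.07] w 59.9
(array([-18.62, -32.02]), array([-1.2, -0.2]))
-18.0 False t 31.86 p [ 551.9 -159.7   48.5] F [-2.6  1.1 -0.1] M [ 0.21  0.41 -0.09] w 59.7
(array([-18.55, -31.99]), array([-2.8,  0.5]))
-17.5 False t 32.11 p [ 552.  -159.7   48.4] F [-4.   0.7  1.7] M [ 0.27  1.   -0.12] w 60.0
(array([-18.49, -32.  ]), array([-4. , -0.3]))
-17.0 False t 32.36 p [ 552.  -159.8   48.2] F [-6.8  2.   0.9] M [ 0.38  1.29 -0.15] w 59.8
(array([-18.42, -32.02]), array([-7.1,  0.2]))
```

Contact is at x = −18.6. Mz of −0.15 at 7 N means contact is only at the −y end, so the yaw needs to go a little more negative. I'll scan yaw until the moment vanishes.

```bash
cat >> h.py <<'E'
def avg(n=5):
    F=[];M=[];P=[]
    for _ in range(n):
        s=r.state();F.append(s['contact_force']);M.append(s['moment']);P.append(s['position']);r.wait(.03)
    F,M,P=[np.mean(a,0) for a in(F,M,P)]
    return (JR.T@(P[:2]-CORN)).round(2),P[2].round(2),(JR.T@F[:2]).round(1),F[2].round(1),M.round(3)
E
python3 - <<'E'
from h import *
r.movel([*jw(-19.6,-32),48.1],v=15)
print('free',*avg())
for yw in(-14.3,-14.8,-15.3,-15.8):
    r.movel([*jw(-19.6,-32),48.1],rot(yw),v=20)
    k=r.movel([*jw(-17.0,-32),48.1],v=8,max_force=12); print(yw,k,*avg())
print(r.state()['time_s'])
E
```

```text
free [-18.87 -32.03] 48.32 [0.  0.3] -2.0 [ 0.054 -0.139 -0.019]
-14.3 False [-18.56 -32.02] 47.93 [-5.6 -0.4] 3.0 [ 0.333  1.11  -0.168]
-14.8 False [-18.49 -32.04] 47.92 [-5.5 -1. ] 3.3 [0.358 1.119 0.13 ]
-15.3 False [-18.67 -32.05] 47.93 [-6.4 -0.9] 4.2 [0.371 1.265 0.143]
-15.8 False [-18.89 -32.01] 47.93 [-7.3 -0.8] 5.2 [0.477 1.476 0.182]
36.5167
```

```bash
python3 - <<'E'
from h import *
for yw in(-14.4,-14.55,-14.7):
    r.movel([*jw(-19.8,-32),48.1],rot(yw),v=20)
    k=r.movel([*jw(-17.0,-32),48.1],v=8,max_force=12); print(yw,k,*avg())
print(r.state()['time_s'])
E
```

```text
-14.4 False [-18.52 -32.02] 47.92 [-6.5 -0.2] 3.5 [ 0.389  1.157 -0.163]
-14.55 False [-18.49 -32.  ] 47.91 [-6.2 -0.3] 2.7 [ 0.388  1.123 -0.119]
-14.7 False [-18.48 -32.02] 47.91 [-5.8 -0.9] 3.3 [0.381 1.109 0.036]
39.3917
```

The moment crosses zero at about −14.68°. For the final seating I'll make light x contact, slide to the y fence, then bring both up to about 6 N with a light downward load.

```bash
python3 - <<'E'
from h import *
R=rot(-14.68)
r.movel([*jw(-19.5,-32),48.1],R,v=20)
r.movel([*jw(-18.2,-32),48.1],v=8); print('x light',*avg(3))
k=r.movel([*jw(-18.2,-28.1),48.1],v=10,max_force=12); print('y',k,*avg())
k=r.movel([*jw(-16.9,-28.1),47.8],v=8,max_force=12); print('xy',k,*avg())
print(r.state()['time_s'],r.state()['gripper_width'])
E
```

```text
x light [-18.55 -32.03] 47.94 [-2.5 -0.8] -0.7 [0.19  0.392 0.07 ]
y False [-18.54 -29.66] 47.94 [-3.5 -4.9] 0.8 [-0.809  0.944  0.115]
xy True [-18.58 -29.66] 47.91 [-0.5 -0.7] 5.3 [ 0.129 -0.009  0.067]
41.175 60.0715456046129
```

```bash
python3 - <<'E'
from h import *
r.movel([*jw(-19.0,-30.5),48.2],v=15); print('free',*avg(3))
r.movel([*jw(-18.4,-30.5),48.0],v=8); print('x light',*avg(3))
r.movel([*jw(-18.4,-27.9),48.0],v=10); print('y',*avg(3))
for x in(-18,-17.5,-17.0):
    r.movel([*jw(x,-27.9),48.0],v=8); print('xy',x,*avg(3))
print(r.state()['time_s'],r.state()['gripper_width'])
E
```

```text
free [-18.71 -30.31] 48.11 [ 0.4 -0.1] -2.0 [ 0.069 -0.173 -0.029]
x light [-18.53 -30.39] 48.07 [-2.4 -0.6] 1.6 [ 0.215  0.261 -0.023]
y [-18.48 -29.64] 48.1 [-3.2 -3.8] 4.7 [-0.672  0.678 -0.014]
xy -18 [-18.46 -29.64] 48.1 [-4.1 -4.5] 6.2 [-0.601  0.947  0.014]
xy -17.5 [-18.4  -29.66] 48.12 [-6.  -4.6] 8.1 [-0.532  1.263  0.057]
xy -17.0 [-18.36 -29.66] 48.12 [-7.7 -4.5] 9.7 [-0.41   1.604  0.053]
43.4917 60.15794151909346
```

```bash
python3 - <<'E'
from h import *
def ax():
    m=Rn.from_euler('xyz',r.state()['eef_rot']).as_matrix(); a=m[:,0]; z=m[:,2]
    b=JR.T@a[:2]; return np.degrees([b[0],b[1],np.arctan2(-z[0],z[1]),z[2]]).round(2)
print('pressed: tool-axis tilt jig x,y deg, yaw, zt',[ax() for _ in range(3)])
s=imaging.snapshot('side'); crop(s,260,120,360,195,8,'pics/s6c.png')
for x,y in((-17.6,-28.2),(-18.0,-28.4),(-18.4,-29),(-18.9,-30.2)):
    r.movel([*jw(x,y),48.0],v=15); print(x,y,*avg(3),ax())
print(r.state()['time_s'])
E
```

```text
pressed: tool-axis tilt jig x,y deg, yaw, zt [array([ -0.61,  -0.46, -14.81,  -0.47]), array([ -0.61,  -0.46, -14.81,  -0.47]), array([ -0.61,  -0.46, -14.81,  -0.47])]
-17.6 -28.2 [-18.4  -29.68] 48.1 [-5.4 -3.8] 7.3 [-0.381  1.14   0.075] [ -0.55  -0.42 -14.8   -0.43]
-18.0 -28.4 [-18.44 -29.68] 48.08 [-3.6 -4.1] 5.6 [-0.493  0.972  0.034] [ -0.51  -0.39 -14.8   -0.4 ]
-18.4 -29 [-18.45 -29.72] 48.06 [-3.6 -3.6] 5.1 [-0.599  0.748  0.04 ] [ -0.46  -0.33 -14.78  -0.34]
-18.9 -30.2 [-18.52 -29.87] 48.04 [-0.6 -1.6] 1.3 [-0.131  0.017  0.001] [ -0.4   -0.23 -14.75  -0.24]
44.9417
```

View pics/s6c.png

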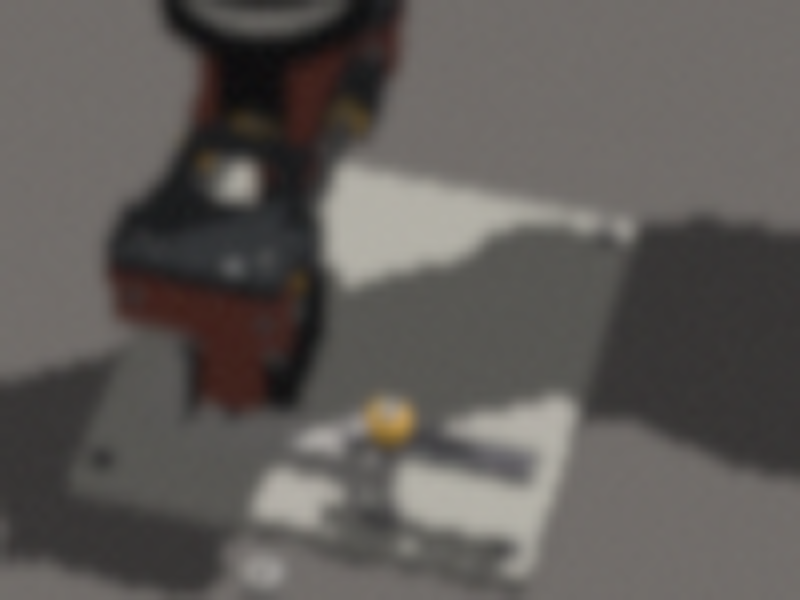

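The pressed tool tilts by about 0.6°, which could lift a cell edge by about 0.4 mm. I'll regrip in place so the cell lies flat, with the tool tilt compensated, and press more lightly.

```bash
cat >> h.py <<'E'
def ax():
    m=Rn.from_euler('xyz',r.state()['eef_rot']).as_matrix(); a=m[:,0]; z=m[:,2]
    b=JR.T@a[:2]; return np.degrees([b[0],b[1],np.arctan2(-z[0],z[1])]).round(2)
def rotc(yaw,tx,ty):
    d=JR@np.radians([tx,ty]); return (Rn.from_rotvec([d[1],-d[0],0])*Rn.from_euler('xyz',rot(yaw))).as_euler('xyz')
E
python3 - <<'E'
from h import *
effector.move_gripper(65,18); print('open',*avg(3),ax())
c=np.array([-14.68,0,0])
for i in range(3):
    a=ax(); c+=np.array([-14.75-a[2],-a[0],-a[1]]); r.movel([*jw(-18.6,-29.8),47.3],rotc(*c),v=20); r.wait(.1); print(c.round(2),ax(),avg(2)[:2])
print(r.state()['time_s'])
E
```

```text
open [-18.86 -29.97] 47.95 [-0.1 -0. ] 0.4 [ 0.026 -0.148  0.006] [ -0.44  -0.26 -14.74]
[-14.69   0.44   0.26] [  0.43   0.25 -14.69] (array([-18.55, -29.81]), np.float64(47.36))
[-14.75   0.     0.  ] [ -0.     0.   -14.74] (array([-18.56, -29.7 ]), np.float64(47.29))
[-14.75   0.     0.  ] [ -0.    -0.   -14.75] (array([-18.6 , -29.82]), np.float64(47.31))
46.625
```

The tilt came from `rot=None` ratcheting the measured orientation. With an explicit rotation it tracks to 0.01°, so I'll regrip and press with the rotation given.

```bash
python3 - <<'E'
from h import *
effector.move_gripper(50,20); print('grip',*avg(3),ax(),r.state()['gripper_width'])
R=rot(-14.75)
for x,y in((-18.2,-29.6),(-18.2,-29),(-18.2,-28.6),(-17.9,-28.4),(-17.6,-28.3)):
    r.movel([*jw(x,y),47.3],R,v=8); print(x,y,*avg(4),ax())
print(r.state()['time_s'])
E
```

```text
grip [-18.62 -29.82] 47.3 [-0.1 -0. ] -0.0 [ 0.005 -0.108  0.054] [ -0.    -0.   -14.75] 60.11560907247982
-18.2 -29.6 [-18.58 -29.8 ] 47.29 [-3.  -0.9] 3.6 [0.017 0.475 0.07 ] [ -0.04  -0.03 -14.75]
-18.2 -29 [-18.57 -29.76] 47.31 [-3.6 -2.6] 5.1 [-0.285  0.787  0.048] [ -0.05  -0.08 -14.77]
-18.2 -28.6 [-18.58 -29.75] 47.32 [-3.7 -3.3] 5.9 [-0.415  0.855  0.068] [ -0.05  -0.11 -14.79]
-17.9 -28.4 [-18.55 -29.7 ] 47.33 [-4.9 -3.9] 6.7 [-0.456  1.092  0.054] [ -0.09  -0.13 -14.79]
-17.6 -28.3 [-18.53 -29.7 ] 47.33 [-5.8 -4.2] 8.0 [-0.431  1.298  0.096] [ -0.12  -0.14 -14.8 ]
48.9
```

```bash
python3 - <<'E'
from h import *
R=rot(-14.68)
def go(x,y,z,v=8): r.movel([*jw(x,y),z],R,v=v); print(x,y,z,*avg(3),ax())
go(-19.3,-30.2,47.5,15)
go(-19.3,-28.8,47.5)   # y only
go(-19.3,-28.4,47.5)
go(-19.3,-29.5,47.4)
go(-18.4,-29.5,47.4)   # light x
go(-18.4,-28.6,47.4)
go(-18.4,-28.3,47.4)
print(r.state()['time_s'])
E
```

```text
-19.3 -30.2 47.5 [-19.08 -29.94] 47.35 [0.2 0.4] -1.8 [ 0.053 -0.165 -0.012] [  0.02   0.04 -14.67]
-19.3 -28.8 47.5 [-19.2  -29.69] 47.39 [ 0.5 -4.3] -1.7 [-0.963 -0.06   0.022] [  0.    -0.06 -14.71]
-19.3 -28.4 47.5 [-19.17 -29.65] 47.42 [ 1.  -5.9] -2.0 [-1.3   -0.01   0.058] [-1.000e-02 -9.000e-02 -1.473e+01]
-19.3 -29.5 47.4 [-19.19 -29.71] 47.38 [ 1.3 -3.9] -2.6 [-0.968 -0.164 -0.001] [ 1.000e-02 -2.000e-02 -1.469e+01]
-18.4 -29.5 47.4 [-19.05 -29.69] 47.34 [-1.8 -4.4] 0.4 [-0.874  0.516  0.107] [ -0.08  -0.04 -14.68]
-18.4 -28.6 47.4 [-19.02 -29.65] 47.39 [-2.1 -6.7] 1.6 [-1.238  0.692  0.135] [ -0.09  -0.11 -14.7 ]
-18.4 -28.3 47.4 [-19.06 -29.64] 47.38 [-1.6 -7.5] 2.3 [-1.368  0.73   0.147] [ -0.09  -0.13 -14.71]
51.5583
```

The y seat is confirmed at −29.68. x is now held off at −19.05 by friction, so I'll free y, seat x, then press y.

```bash
python3 - <<'E'
from h import *
R=rot(-14.68)
def go(x,y,z,v=8): r.movel([*jw(x,y),z],R,v=v); print(x,y,z,*avg(3),ax())
go(-19.3,-30.3,47.45,15)
go(-18.3,-30.3,47.4)   # x seat
go(-18.3,-29.0,47.4)
go(-18.3,-28.3,47.35)
go(-17.7,-28.3,47.3)
print(r.state()['time_s'])
E
```

```text
-19.3 -30.3 47.45 [-19.35 -29.75] 47.51 [-0.1 -2.2] -1.4 [-0.44   0.099  0.021] [ -0.     0.03 -14.65]
-18.3 -30.3 47.4 [-18.54 -29.75] 47.34 [-1.5 -0.7] -1.4 [-0.03   0.263  0.045] [ -0.02   0.04 -14.65]
-18.3 -29.0 47.4 [-18.53 -29.69] 47.35 [-2.6 -3.9] 0.8 [-0.674  0.692  0.115] [ -0.03  -0.06 -14.7 ]
-18.3 -28.3 47.35 [-18.54 -29.65] 47.35 [-3.1 -5.8] 2.2 [-0.971  0.912  0.173] [ -0.04  -0.11 -14.72]
-17.7 -28.3 47.3 [-18.51 -29.65] 47.34 [-5.9 -5.8] 4.6 [-0.879  1.352  0.183] [ -0.1   -0.13 -14.72]
53.4417
```

Seated on both fences. Mz is slightly positive, so I'll trim the yaw command while pressed.

```bash
python3 - <<'E'
from h import *
for yw in(-14.62,-14.56,-14.5):
    R=rot(yw); r.movel([*jw(-17.7,-28.3),47.25],R,v=8); m=avg(4); print(yw,*m,ax())
    if m[4][2]<0.06: break
r.wait(.3); print(*avg(4),ax(),r.state()['time_s'],r.state()['gripper_width'])
s=imaging.snapshot('side'); crop(s,230,120,360,300,3.3,'pics/s7c.png')
t=imaging.snapshot('top'); crop(t,175,150,385,290,3.5,'pics/t7c.png')
E
```

```text
-14.62 [-18.48 -29.66] 47.36 [-5.7 -6.2] 5.6 [-0.849  1.358  0.083] [ -0.1   -0.13 -14.68]
-14.56 [-18.48 -29.64] 47.35 [-6.  -5.7] 5.8 [-0.855  1.355 -0.005] [ -0.1   -0.12 -14.64]
[-18.49 -29.65] 47.35 [-5.8 -6.3] 5.3 [-0.848  1.372 -0.027] [ -0.1   -0.13 -14.64] 54.6417 59.78297751476216
```

View pics/s7c.png

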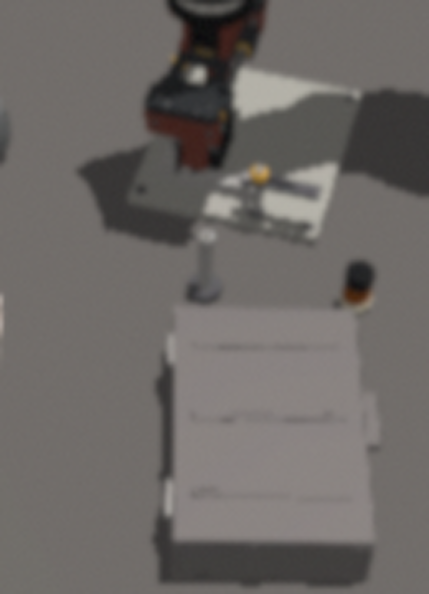

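The lid is still shut, the post and vial are where they were, and the cell is in the corner. It presses about 6 N on each fence and 5 N down, steady, with Mz near 0 and tilt of 0.13° or less. I'm handing in while holding.

```bash
python3 - <<'E'
from h import *
order.hand_in(); print(r.state()['time_s'])
E
```

```text
the job is handed in; nothing more can be done
the job is handed in; nothing more can be done
```

The grating cell is in the jig's corner and the gripper is still holding it pressed against both fences. I moved it from the case to the open bed, shut the lid, then slid it home. I handed in at about 55 s.

**What the last checks showed**
- **Pressure:** about 6 N on each fence and about 5 N down onto the bed, steady.
- **Fit:** the twisting moment is about zero (−0.03 N·m) and the tool is within 0.13° of upright. I take that as flush and flat, but the gripper hid the seams, so I could not see them.
- **Position:** the cell stopped within 0.1 mm of where each fence was felt on its own (x −18.5, y −29.65 mm from my camera estimate of the corner). The x stop is 1.5 mm from the nominal −20, which fits the error in that estimate.
- **Lid:** it took 11 N with the fingertip at z 58.7 mm against 58 expected, and it looks flat shut in the picture.
- **Bystanders:** the post and vial were undisturbed in the last side picture. The mirror was still in the case just before the lid closed.

**What went wrong on the way**
- **Early stops:** an early probe towards the short fence stopped on bed friction, and one of the final pushes tripped its force limit and let the pressure off. I redid both.
- **Tilt:** the gripper leaned about 0.6° in the first full press, so I let go, gripped the cell again flat and repeated the push.
- **Sticking:** friction once held the cell 0.5 mm off the long fence. I freed it and seated it again.

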